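# Nudge the port cap into the carding machine's gear housing and turn its keeper over it

## Robot

A 6-joint arm with a two-finger parallel gripper is mounted at the origin on the work surface. World frame = base frame: x ahead of the robot, y to its left, z up, the work surface at z = 0. Lengths are in mm, angles in rad, forces in N, time in s.
With the tool pointing down it reaches from about 350 to 975 mm from the base axis. Payload 7.1 kg.
Tool frame: the origin (TCP) lies at the very end of the fingers, on their centre line; the grasp point (between the pads) lies 19 mm behind it; z points along the fingers, y is the direction in which the jaws open and shut (so a half turn about z gives the same grasp; the last joint's range is limited). The gripper opens to 88 mm and grips with 3 to 60 N. Pads are 20 mm wide; open, the fingers measure 115 mm over their backs; the gripper's body (75 mm by 178 mm) begins 61 mm behind the grasp point.
Start: joints at [-1.122, 0.423, 1.63, -0, 1.089, -0.019], TCP at [281.841, -557.826, 222.675] pointing down, gripper open.
Joint ranges: [-3, 3], [-0.9, 2.11], [0.09, 2.58], [-1.31, 4.45], [0.11, 2.69], [-2.54, 2.54]. Speed limits (rad/s): [2.39, 2.39, 3.01, 3.14, 3.14, 3.14].

## Interface

Orientations are given as a rotation vector (axis times angle).
In Python, from workcell import * gives the robot as it stands.
- The arm moves only by the tool play_rows, never from a script. Its argument "plan" is text: rows parted by semicolons, each of 7 numbers parted by spaces: the finger opening in cm, from 0 to 8.78, then the shift along the tool's x, y, z in cm, then the turn, a rotation vector about the tool's x, y, z in degrees. A call has 1 to 20 rows; each row shifts and turns the commanded pose from where the row before left it, along the tool's axes as they then stand; what a row does not reach is not made up. A row lasts 1/8 s, in which the tool goes at most 62.5 mm and 10.7 degrees, less where a joint would pass 70% of its speed; a pose out of reach is approached as far as the arm can. A call is refused whole if a number of a shift passes 6.25 or a number of a turn 10.7, either way. A call with a gripper value outside its range is refused whole. The fingers move at their own pace and stop on an object; the grip force is fixed at half the most. Time passes only in rows, so rows that do not move let the fingers close. It gives the time, the measured TCP pose, the force and the opening at its end, in the units of the state.
- get_obs(): the state, without advancing time (a new reading comes with each control period).
- get_image(name): name is "side" or "top" or "wrist"; returns a dict with "pixels" (400x640x3 uint8, red, green, blue), "range_z" (400x640 float32, mm along the optical axis (not along the pixel's ray), 0 where there is no reading), "fx", "fy", "cx", "cy" (pixels), "eye" and "attitude" of the camera in the world. Camera axes: x right, y down, z forward; pixel columns grow to the right and rows downward; lengths in mm; the calibration is good to about 2 mm. A picture is of the moment at which its call begins.
- close_job(): hands the job in, once; it reports no verdict.
The state is a dict: "t": time; "qpos": joint angles; "qvel": joint speeds; "joint_torque": joint torques, N m; "ee_pos": TCP position; "orientation": TCP orientation; "ft_force": force on the tool from outside, world axes, zero at the start; "moment": the same for the moment, N m; "width": finger opening in mm.
Only numpy, scipy, OpenCV 4.12 (cv2) and the standard library are available. Lean on these libraries where they do the work, as an engineer would, in place of code of your own. Each camera call takes 0.05 s, during which the arm holds its last target. There are 200 camera calls.

## Task

Close the round port of the teal gear housing: with the fingertips, push the loose brass cap across the top of the housing until it drops over the edge of the port and lies flat at the bottom of it, then push the red peg to swing the keeper over the cap as far as it goes. Only push: do not pick the cap up or lift it off the housing, and leave the plug, the jar and the screwdriver where they are. Finish with the hand clear.

Things in the scene. Friction and masses are not known exactly. Their poses are not given: they have to be found in the camera images.
- housing: Gear housing of a wool carding machine: a fixed teal cast block on the table, 160 mm (its x) by 260 mm (its y) by 35 mm high, with a flat, level top. Ribs stand out 5 mm from its long sides, a boss 8 mm from each end. Origin: centre of its underside, on the table; z up. Place and yaw vary (yaw -0.6 to 0.6 rad).
- port (a point): Centre of the mouth of the round port, level with the top of the housing (35 mm above the table), at x 0, y +30 mm in the housing's frame; same axes as the housing. The port is a blind recess 60 mm across and 11 mm deep with a small 2 mm chamfer at its edge and a flat black bottom.
- cap: Loose brass cap: a plain flat disc 56 mm across and 10 mm thick, about 0.2 kg, lying at the start on top of the housing, its centre roughly 90 to 125 mm from the port's centre on the housing's -y side. Origin: centre of its underside; z along its axis. It slides on the housing with ordinary metal friction (about 1 to 3 N); lying in the port its top is 1 mm below the top of the housing.
- pivot (a point): Pivot axis of the keeper, where it meets the top of the housing, at x 0, y +82 mm in the housing's frame (52 mm beyond the port's centre). A round boss of 9 mm radius stands 12 mm high here.
- peg (a point): The red peg of the keeper, half-way up: an upright round pin of 12 mm diameter fixed to the keeper bar, 34 mm from the pivot axis. It reaches from 7 to 33 mm above the top of the housing; this point is 20 mm above the top.
- keeper (a joint): Angle (rad) of the keeper, a level steel bar 14 mm wide, 40 mm long from the pivot, 2 to 8 mm above the housing's top. 0: shut at its stop, the bar points from the pivot at the port's centre (housing -y), over the cap's edge. Positive is counter-clockwise from above: at 1.57 it points along housing +x. Starts at 1.2 to 1.9, limit 2.1, stays where left; at the peg it takes 1 to 2 N.
- plug: Bystander: loose white plastic plug with a wider head, 26 mm across, 26 mm high, standing on the top of the housing near its +y, -x corner. Origin: centre of its underside.
- jar: Bystander: amber grease jar with blue lid, 56 mm across, 60 mm high, standing on the table on the housing's -x side. Origin: centre of its underside.
- screwdriver: Bystander: screwdriver with orange handle, 190 mm long, lying on the table on the housing's +x side. Origin: on its underside near its middle.
Things that resemble listed ones, but are neither listed nor needed, are in the scene too. Leave any blue or pink look-alike of the cap alone.

How it is judged:
By the outcome, as a careful person would: the job done as asked, in the order asked, and still so for the second after the job is handed in, with the robot touching nothing.
It also fails if it takes over 45 s, if anything falls off the work surface, if the arm or the gripper's body presses on something with over 40 N, if the wrist force passes 120 N, or if a joint passes its speed limit or range.

## Working session

There is one attempt and no reset: what is moved stays moved. The work goes in short steps, Python scripts to look and compute and a tool call to move; the robot and the scene stay as the last step left them, time stands still between calls to the robot, and variables do not carry over. Pictures are saved under pics/ and viewed, about 8 in all and at most 12, crops included, and the job is handed in when it is done.

Besides the shell and the picture viewer there is one more tool, called as a command line: name --argument value ..., lists and objects as JSON in quotes. play_rows: Moves the arm, as the interface text tells. Its arguments: {"type":"object","properties":{"plan":{"type":"string"}},"required":["plan"]}

```bash
mkdir -p pics; ls
cat > h.py <<'E'
from workcell import *
import numpy as np, cv2
from scipy.spatial.transform import Rotation as R
def snap(n,f):
    im=get_image(n); cv2.imwrite(f'pics/{f}.png',im['pixels'][:,:,::-1]); np.savez(f'pics/{f}.npz',**im); return im
def att(im):
    a=np.array(im['attitude'],float)
    return a if a.shape==(3,3) else (R.from_rotvec(a).as_matrix() if a.size==3 else R.from_quat(a).as_matrix())
def ray(im,u,v):
    return att(im)@np.array([(u-im['cx'])/im['fx'],(v-im['cy'])/im['fy'],1.])
def onz(im,u,v,z):
    d=ray(im,u,v);e=np.array(im['eye']);return e+d*(z-e[2])/d[2]
def p3(im,u,v):
    return np.array(im['eye'])+ray(im,u,v)*im['range_z'][int(v),int(u)]
E
python3 - <<'E'
from h import *
for n in ('top','side'):
    im=snap(n,n+'0'); print(n,im['eye'],im['attitude'],im['fx'],im['cx'],im['cy'])
print(get_obs())
E
```

```text
pics
top [491.08076263   5.16324505 801.66893491] [-2.15666003  2.16649678 -0.10367525] 408.91855592845985 319.8964420055019 204.85425566526328
side [ 327.33950447 -490.88423108  582.14399245] [-2.26440554  0.4922986  -0.22250987] 504.6515628515736 319.1733417172496 193.48811020086202
{'t': 0.1, 'qpos': array([-1.12201130e+00,  4.23746216e-01,  1.63058187e+00, -1.69890163e-05,
        1.08859118e+00, -1.90079911e-02]), 'qvel': array([ 1.87693149e-03, -7.55051536e-04, -2.61152817e-03, -2.30265301e-04,
        8.78622532e-06,  1.53608249e-03]), 'joint_torque': array([-7.17415551e-04, -5.45612025e+01, -2.74323785e+01,  6.45295554e-02,
        1.87627907e-02, -2.22147463e-05]), 'ee_pos': array([ 281.628126  , -557.41090114,  222.0032494 ]), 'orientation': array([-3.05478866e+00, -7.27838328e-01,  4.67253692e-04]), 'ft_force': array([ 0.16874602, -0.17304112, -0.36116491]), 'moment': array([-0.01678465,  0.05265624, -0.02403339]), 'width': 87.70784946893579}
```

View pics/top0.png

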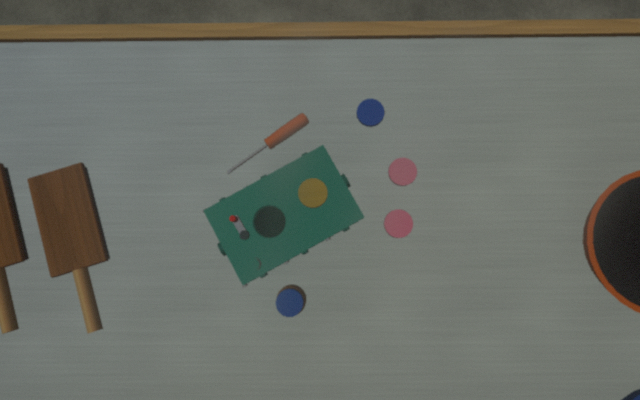

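Run:
```python
from h import *
im=dict(np.load('pics/top0.npz'))
px=im['pixels'][135:300,190:380,::-1]
big=cv2.resize(px,None,fx=4,fy=3.6363,interpolation=cv2.INTER_CUBIC); big=cv2.resize(px,(760,660)) if 0 else cv2.resize(px,None,fx=3.6,fy=3.6,interpolation=cv2.INTER_CUBIC)
cv2.imwrite('pics/c1.png',cv2.convertScaleAbs(big,alpha=1.5))
hsv=cv2.cvtColor(im['pixels'],cv2.COLOR_RGB2HSV)
H,S,V=cv2.split(hsv)
def cc(m,lo=(190,135,380,300)):
    m=m.astype(np.uint8);mm=np.zeros_like(m);mm[lo[1]:lo[3],lo[0]:lo[2]]=m[lo[1]:lo[3],lo[0]:lo[2]]
    n,l,s,c=cv2.connectedComponentsWithStats(mm)
    i=1+np.argmax(s[1:,4]);return c[i],s[i],l==i
c,s,_=cc((H>12)&(H<32)&(S>90)); cap=onz(im,*c,45); print('cap',c,s,cap,p3(im,*c))
c,s,m=cc((V<75)&(S<150)&(H<200),(245,195,295,250)); print('port dark',c,s,onz(im,*c,24),p3(im,*c))
c,s,_=cc(((H<8)|(H>172))&(S>120),(220,205,250,230)); print('peg',c,s,onz(im,*c,68),p3(im,*c))
c,s,m=cc((H>65)&(H<95)&(S>80)); 
cnt=max(cv2.findContours(m.astype(np.uint8),0,1)[0],key=cv2.contourArea)
r=cv2.minAreaRect(cnt);b=cv2.boxPoints(r);print(r,[onz(im,*q,35)[:2].round(1) for q in b])
print('corners',[onz(im,*q,35)[:2].round(1) for q in [(322,147),(363,215),(244,285),(205,210)]])
print('top z',p3(im,290,230),'pivot',onz(im,244,235,47))
```

```text
cap [312.48998459 192.55315871] [299 178  28  30 649] [595.19969346  26.85365422  45.        ] [594.99643117  26.81130993  46.47717864]
port dark [268.78349282 221.27392344] [253 205  33  33 836] [543.28026413 110.94410463  24.        ] [543.34220776 111.06963169  23.0771629 ]
peg [232.5        218.14285714] [230 216   6   5  28] [546.28621111 170.5048256   68.        ] [546.30873465 170.57228411  67.70066687]
((283.34393310546875, 214.63058471679688), (86.3530044555664, 144.13449096679688), 61.38954162597656) [array([562.1, 240.8]), array([693.8,   1.2]), array([547.8, -75.6]), array([420.9, 160.2])]
corners [array([684.5,   8.7]), array([553.5, -67.7]), array([424.7, 154.3]), array([564.4, 230.3])]
top z [525.94430675  69.41141717  35.5867572 ] pivot [516.58484129 153.37836632  47.        ]
```

View pics/c1.png

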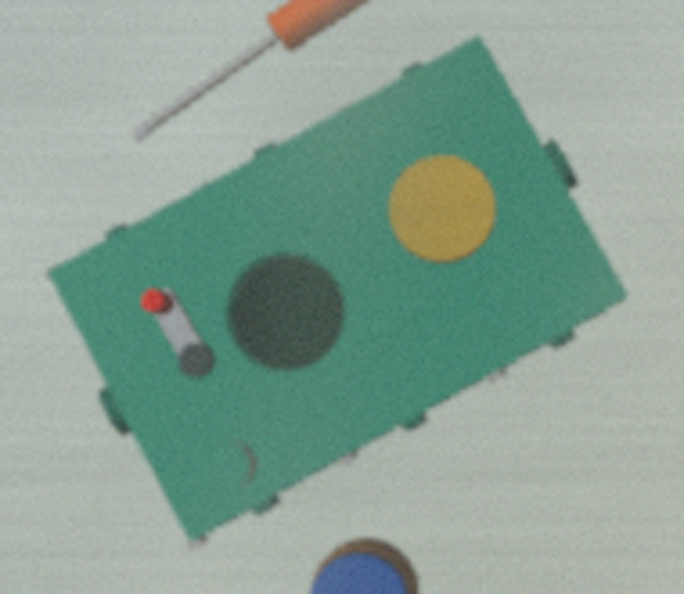

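View pics/side0.png

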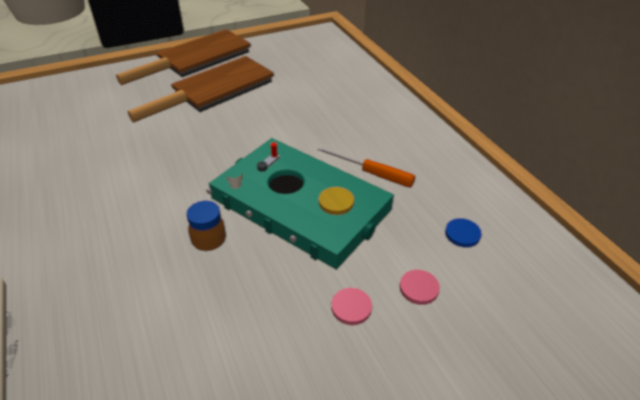

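Pictures: the top view shows the brass cap at (312,193), dark port at (269,221), pivot at (244,235), red peg at (232,218), faint plug at (259,263) and jar at (290,301). Possible confusions are the pink discs at (402,172) and (398,224), the blue disc at (370,112) and the blue jar lid. The crop confirms that the only brass disc on the housing is the cap. The cross-checks agree: port from its blob versus from the corners is within 2 mm, and the peg is 33 mm from the pivot.

```bash
cat >> h.py <<'E'
PORT=np.array([542.4,109.2]); YAW=0.505; HX=np.array([np.cos(YAW),np.sin(YAW)]); HY=np.array([-HX[1],HX[0]]); PIV=PORT+52*HY
CAP=np.array([595.2,26.9]); D=(PORT-CAP)/np.linalg.norm(PORT-CAP)
def go(xy,z,xdir=None):
    """tool-frame turn (deg) to align tool x with +-xdir, shift (cm) after that turn"""
    o=get_obs(); T=R.from_rotvec(o['orientation']); p=np.array(o['ee_pos'])
    if xdir is not None:
        best=[]
        for s in (1,-1):
            x=np.r_[s*np.array(xdir),0];zz=np.array([0,0,-1.]);Tn=R.from_matrix(np.c_[x,np.cross(zz,x),zz])
            best.append((np.linalg.norm((T.inv()*Tn).as_rotvec()),s,Tn))
        best.sort(key=lambda b:b[0]); Tn=best[0][2]
        for b in best: print('turn deg',b[1],np.degrees((T.inv()*b[2]).as_rotvec()).round(2))
        T=Tn
    d=np.r_[xy,z]-p
    print('t',o['t'],'pos',p.round(1),'F',np.round(o['ft_force'],1),'shift cm (turned tool)',(T.inv().apply(d)/10).round(2),'q6',o['qpos'][5].round(2))
E
python3 - <<'E'
from h import *
print(D,HY,PIV)
go(CAP-46*D,120,D)
E
```

```text
[-0.53998203  0.84167654] [-0.48380744  0.87517447] [517.2420131  154.70907267]
turn deg -1 [-6.000e-02  6.000e-02  8.412e+01]
turn deg 1 [-6.000e-02 -6.000e-02 -9.588e+01]
t 0.1 pos [ 281.6 -557.4  222. ] F [ 0.2 -0.2 -0.4] shift cm (turned tool) [-27.65 -57.94  10.2 ] q6 -0.02
```

play_rows --plan "3 0 0 0 0 0 -10.65;3 0 0 0 0 0 -10.65;3 0 0 0 0 0 -10.65;3 0 0 0 0 0 -10.65;3 0 0 0 0 0 -10.65;3 0 0 0 0 0 -10.65;3 0 0 0 0 0 -10.65;3 0 0 0 0 0 -10.65;3 0 0 0 0 0 -10.65;3 2.5 5.2 0 0 0 0;3 2.5 5.2 0 0 0 0;3 2.5 5.2 0 0 0 0;3 2.5 5.2 0 0 0 0;3 2.5 5.2 0 0 0 0;3 2.5 5.2 0 0 0 0;3 2.5 5.2 0 0 0 0;3 2.5 5.2 0 0 0 0;3 2.5 5.2 0 0 0 0;3 2.5 5.2 0 0 0 0"

```text
t: 2.48
ee_pos: [585.4, -65.0, 222.4]
orientation: [-1.507, -2.756, 0.0]
ft_force: [0.3, 0.1, -0.2]
width: 29.9
```

Run:
```python
from h import *
print(get_obs()['width']);go(CAP-46*D,120,D)
```

```text
29.900068790072805
turn deg 1 [-0.02 -0.01 -0.02]
turn deg -1 [-2.0000e-02  3.0000e-02  1.7998e+02]
t 2.475 pos [585.4 -65.  222.4] F [ 0.3  0.1 -0.2] shift cm (turned tool) [ 2.6   5.79 10.24] q6 -0.7
```

play_rows --plan "3 1.3 2.9 2 0 0 0;3 1.3 2.9 2 0 0 0;3 0 0 3 0 0 0;3 0 0 3.2 0 0 0;3 0 0 0 0 0 0;3 0 0 0 0 0 0"

```text
t: 3.22
ee_pos: [620.1, -13.7, 121.5]
orientation: [1.507, 2.756, 0.001]
ft_force: [0.2, 0.3, -0.1]
width: 30.0
```

Run:
```python
from h import *
go(CAP-46*D,39,D)
im=snap('wrist','w1'); snap('top','t1');
```

```text
turn deg 1 [ 0.03  0.02 -0.04]
turn deg -1 [ 4.0000e-02 -5.0000e-02  1.7996e+02]
t 3.225 pos [620.1 -13.7 121.5] F [ 0.2  0.3 -0.1] shift cm (turned tool) [0.16 0.1  8.25] q6 -0.61
```

View pics/w1.png

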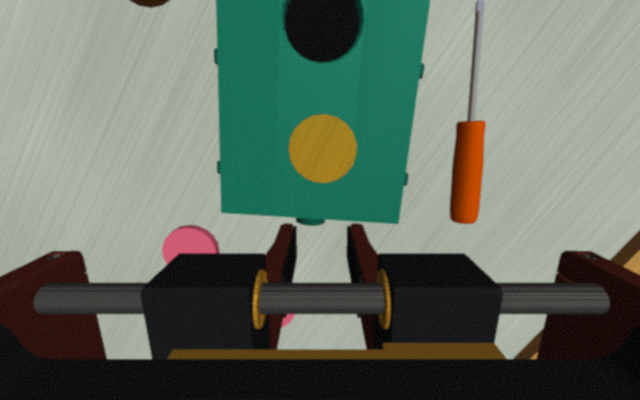

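The wrist view shows the cap at (323,148) and the port at (323,22), both in line with the gap between the fingers at x ≈ 321. I'll descend behind the cap.

Run:
```python
from h import *
im=dict(np.load('pics/w1.npz'))
print(onz(im,323,148,45),onz(im,323.5,20,35),p3(im,323,148),p3(im,323,200))
```

```text
[597.1056951   28.44757159  45.        ] [546.05252225 108.79156816  35.        ] [597.09841762  28.45709463  45.12976538] [622.36398044 -10.73588757  34.23912295]
```

play_rows --plan "3 0.1 0.1 3 0 0 0;3 0 0 2.5 0 0 0;3 0 0 1.5 0 0 0;3 0 0 1.2 0 0 0;3 0 0 0 0 0 0;3 0 0 0 0 0 0"

```text
t: 4.08
ee_pos: [620.5, -12.3, 39.4]
orientation: [1.507, 2.755, 0.001]
ft_force: [0.2, -0.8, -0.1]
width: 30.5
```

play_rows --plan "3 0.5 0 0 0 0 0;3 0.4 0 0 0 0 0;3 0.4 0 0 0 0 0;3 0.5 0 0 0 0 0;3 0.5 0 0 0 0 0;3 0.5 0 0 0 0 0;3 0.5 0 0 0 0 0;3 0.5 0 0 0 0 0;3 0.5 0 0 0 0 0;3 0.5 0 0 0 0 0;3 0.5 0 0 0 0 0;3 0.5 0 0 0 0 0;3 0 0 0 0 0 0"

```text
t: 5.7
ee_pos: [588.1, 37.1, 38.6]
orientation: [-1.507, -2.756, 0.0]
ft_force: [-1.0, 0.7, -0.4]
width: 29.9
```

Run:
```python
from h import *
go(PORT-33.6*D,39,D)
im=snap('wrist','w2'); snap('top','t2')
```

```text
turn deg 1 [-0.02 -0.03 -0.01]
turn deg -1 [-5.0000e-02  4.0000e-02  1.7999e+02]
t 5.7 pos [588.1  37.1  38.6] F [-1.   0.7 -0.4] shift cm (turned tool) [ 5.18  0.04 -0.04] q6 -0.53
```

View pics/w2.png

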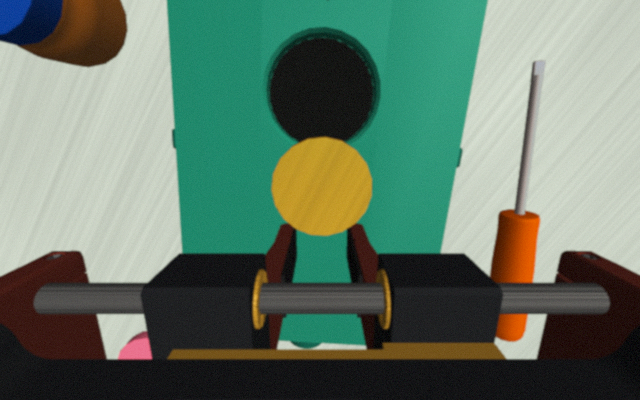

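The cap sits centred between the fingers at (322,186), with the port straight ahead at (323,88). I'll work out the remaining relative distance.

Run:
```python
from h import *
im=dict(np.load('pics/w2.npz'))
c=onz(im,322,186,45)[:2];p=onz(im,323,88,35)[:2];L=np.array([D[1],-D[0]])
print(c,p,'along',(p-c)@D,'lat(+=right of D)',(p-c)@L)
for u,v in [(322,30),(266,88),(380,88)]: print(onz(im,u,v,35)[:2])
im=dict(np.load('pics/t2.npz'));H,S,V=cv2.split(cv2.cvtColor(im['pixels'],cv2.COLOR_RGB2HSV))
m=((H>12)&(H<32)&(S>90)).astype(np.uint8);m[:, :240]=0;m[:,380:]=0;m[:150]=0;m[260:]=0
cv2.imwrite('pics/x.png',m*255);n,l,s,cc=cv2.connectedComponentsWithStats(m);i=1+np.argmax(s[1:,4]);print('top cap',s[i],onz(im,*cc[i],45))
```

```text
[571.159018    67.73340159] [543.93209381 111.21982391] along 51.30355151408562 lat(+=right of D) 0.5656233832661464
[528.48308771 134.31208379]
[518.32774141  94.81377132]
[569.54371666 127.63053507]Traceback (most recent call last):
  File "<stdin>", line 8, in <module>
    return _wrapfunc(a, 'argmax', axis=axis, out=out, **kwds)
    return bound(*args, **kwds)
ValueError: attempt to get argmax of an empty sequence
```

play_rows --plan "3 0.4 0 0 0 0 0;3 0.4 0 0 0 0 0;3 0.4 0 0 0 0 0;3 0.4 0 0 0 0 0;3 0.4 0 0 0 0 0;3 0.4 0 0 0 0 0;3 0.4 0 0 0 0 0;3 0.4 0 0 0 0 0;3 0.4 0 0 0 0 0;3 0.4 0 0 0 0 0;3 0.4 0 0 0 0 0;3 0.3 0 0 0 0 0;3 0.2 0 0 0 0 0;3 0 0 0 0 0 0"

```text
t: 7.55
ee_pos: [561.8, 78.1, 38.6]
orientation: [-1.507, -2.756, 0.0]
ft_force: [0.5, 0.0, 0.5]
width: 30.0
```

Run:
```python
from h import *
go(PORT-33.6*D,39,D)
im=snap('wrist','w3')
for v in range(20,160,10): print(v,p3(im,322,v).round(1))
for u in range(270,380,10): print(u,p3(im,u,88).round(1))
```

```text
turn deg 1 [-0.02 -0.02 -0.02]
turn deg -1 [-3.0000e-02  4.0000e-02  1.7998e+02]
t 7.55 pos [561.8  78.1  38.6] F [0.5 0.  0.5] shift cm (turned tool) [ 0.31  0.05 -0.04] q6 -0.45
20 [499.6 179.3  34.3]
30 [501.9 175.7  33.3]
40 [504.6 171.5  34.7]
50 [507.2 167.5  34.7]
60 [509.9 163.2  36.8]
70 [513.2 158.1  45. ]
80 [515.8 154.   46.9]
90 [518.3 150.2  46. ]
100 [520.8 146.1  47. ]
110 [523.2 142.5  33.2]
120 [526.1 138.   35. ]
130 [529.2 133.2  23.3]
140 [532.  128.8  33. ]
150 [535.  124.1  33.2]
270 [493.8 136.9  34.9]
280 [498.2 139.8  34.4]
290 [502.6 142.7  33.4]
300 [507.2 145.6  33.7]
310 [511.7 148.5  34.1]
320 [516.9 150.4  45.5]
330 [521.1 153.   47. ]
340 [525.3 155.7  46.4]
350 [529.6 159.   42.4]
360 [533.9 161.7  42.3]
370 [538.2 164.5  42.4]
```

View pics/w3.png

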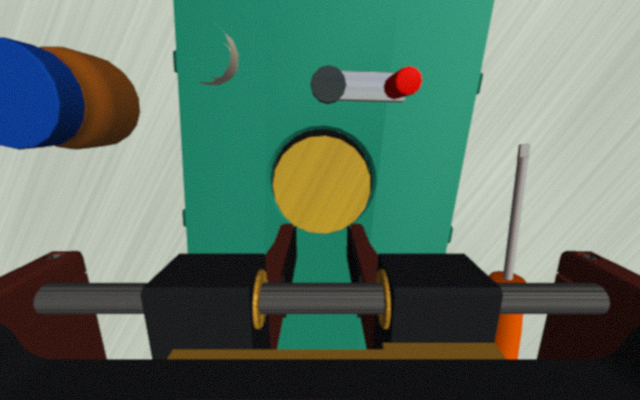

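The cap at (322,184) now lies over the port, with a dark gap showing at its front. I'll check its tilt and height from the depth image.

```bash
cat >> h.py <<'E'
def capplane(im):
    H,S,V=cv2.split(cv2.cvtColor(im['pixels'],cv2.COLOR_RGB2HSV))
    m=((H>15)&(H<32)&(S>120)&(V>70)).astype(np.uint8)
    n,l,s,c=cv2.connectedComponentsWithStats(m); 
    i=max(range(1,n),key=lambda k:s[k,4] if s[k,1]<220 else 0)
    vs,us=np.nonzero(cv2.erode((l==i).astype(np.uint8),np.ones((5,5))))
    P=np.array([p3(im,u,v) for u,v in zip(us,vs)]);P=P[abs(P[:,2]-np.median(P[:,2]))<15]
    q=P-P.mean(0); a=(P[:,:2]-P[:,:2].mean(0))@np.c_[D,[D[1],-D[0]]]
    k=np.linalg.lstsq(np.c_[a,np.ones(len(a))],P[:,2],rcond=None)[0]
    print('cap centre',P.mean(0).round(1),'slope along D, lateral',k[:2].round(3),s[i])
E
python3 - <<'E'
from h import *
for f in ('w1','w2','w3'): capplane(dict(np.load(f'pics/{f}.npz')))
E
```

```text
cap centre [596.8  27.8  44.4] slope along D, lateral [ 0.001 -0.   ] [ 289  114   68   69 3631]
cap centre [571.1  67.3  44.4] slope along D, lateral [0.001 0.001] [ 272  136  100  100 7786]
cap centre [544.7 108.3  38.4] slope along D, lateral [-0.2    0.015] [ 273  135   98   98 7528]
```

The cap is tilted, with its front on the port floor and its rear still on the edge. About 3–4 mm more push is needed.

play_rows --plan "3 0.1 0 0 0 0 0;3 0.1 0 0 0 0 0;3 0.1 0 0 0 0 0;3 0.1 0 0 0 0 0;3 0 0 0 0 0 0;3 0 0 0 0 0 0"

```text
t: 8.35
ee_pos: [560.0, 81.3, 38.7]
orientation: [1.507, 2.756, 0.0]
ft_force: [0.2, -0.4, -0.9]
width: 30.0
```

Run:
```python
from h import *
go(PORT-33.6*D,39,D)
capplane(snap('wrist','w4'))
```

```text
turn deg 1 [ 0.    0.   -0.03]
turn deg -1 [  0.    -0.   179.97]
t 8.35 pos [560.   81.3  38.7] F [ 0.2 -0.4 -0.9] shift cm (turned tool) [-0.06  0.03 -0.03] q6 -0.45
cap centre [544.7 108.4  33.3] slope along D, lateral [0.001 0.   ] [ 274  141   95   93 6898]
```

The cap lies flat (slope 0.00), 10–11 mm lower than before, so its top is just below the housing top. Next I'll back off, lift, close the fingers, turn about 49° and measure the keeper.

play_rows --plan "3 -0.5 0 0 0 0 0;3 -0.5 0 0 0 0 0;3 0 0 -3 0 0 0;3 0 0 -4 0 0 0;0 0 0 -2 0 0 0;0 0 0 0 0 0 9.75;0 0 0 0 0 0 9.75;0 0 0 0 0 0 9.75;0 0 0 0 0 0 9.75;0 0 0 0 0 0 9.75;0 0 0 0 0 0 0"

```text
t: 9.78
ee_pos: [565.5, 72.5, 128.7]
orientation: [2.509, 1.89, 0.0]
ft_force: [0.2, -0.2, -0.1]
width: 0.5
```

```bash
cat >> h.py <<'E'
X=(HX+HY)/2**.5; B=(HX-HY)/2**.5
E
python3 - <<'E'
from h import *
im=dict(np.load('pics/w4.npz'));im3=dict(np.load('pics/w3.npz'))
print('peg',onz(im3,409,76,68),'piv',onz(im3,328,84,47),'model',PIV+34*HX,PIV)
P=np.array([546.8,171.1])
go(P+26*X+4*B,52,X)
im=snap('wrist','w5'); capplane(im); print(get_obs()['width'])
E
```

```text
peg [547.27327679 172.89309398  68.        ] piv [519.2908492  154.01728869  47.        ] model [546.99794523 171.15852564] [517.2420131  154.70907267]
turn deg 1 [ 0.   -0.    0.04]
turn deg -1 [   0.      0.   -179.96]
t 9.775 pos [565.5  72.5 128.7] F [ 0.2 -0.2 -0.1] shift cm (turned tool) [11.55 -4.13  7.67] q6 0.39
cap centre [545.8 108.6  33.3] slope along D, lateral [0.002 0.003] [ 256  138   63   63 3094]
0.7654757039751243
```

View pics/w5.png

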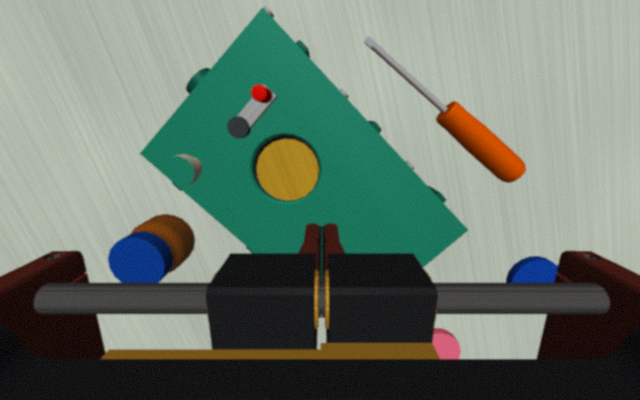

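The cap is flat in the port at (288,169), the keeper runs from (238,127) to the red peg at (261,93), and the plug at (185,167) is well away. I'll travel above everything and come down beyond the peg.

play_rows --plan "0 4 -1.4 0 0 0 0;0 4 -1.4 0 0 0 0;0 3.6 -1.3 0 0 0 0;0 0 0 0 0 0 0;0 0 0 3 0 0 0;0 0 0 2.5 0 0 0;0 0 0 1.5 0 0 0;0 0 0 0.7 0 0 0;0 0 0 0 0 0 0"

```text
t: 10.95
ee_pos: [558.3, 195.3, 51.6]
orientation: [-2.51, -1.889, 0.0]
ft_force: [0.6, 0.0, -0.5]
width: 0.5
```

Run:
```python
from h import *
P=np.array([546.8,171.1])
go(P+16*X+4*B,52); go(PIV-34*HY+16*X+4*B,52)
o=get_obs(); T=R.from_rotvec(o['orientation']);print('-HX in tool',T.inv().apply(np.r_[-HX,0]).round(3))
snap('wrist','w6')
```

```text
t 10.95 pos [558.3 195.3  51.6] F [ 0.6  0.  -0.5] shift cm (turned tool) [-1.04 -0.03 -0.04] q6 0.6
t 10.95 pos [558.3 195.3  51.6] F [ 0.6  0.  -0.5] shift cm (turned tool) [-5.84 -0.01 -0.04] q6 0.6
-HX in tool [-0.707 -0.707  0.   ]
```

View pics/w6.png

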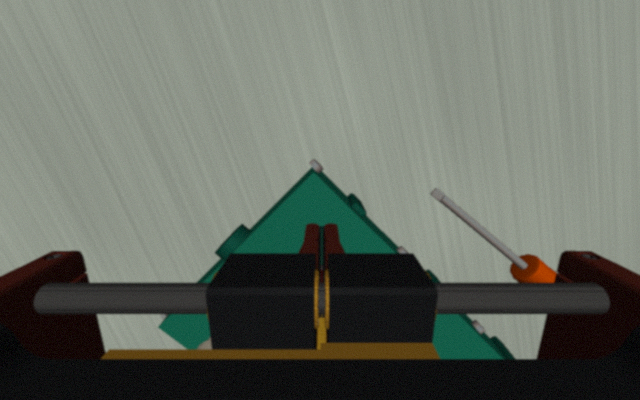

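The fingers are on the free side of the peg. Now I'll push along tool −x.

play_rows --plan "0 -0.4 0 0 0 0 0;0 -0.4 0 0 0 0 0;0 -0.4 0 0 0 0 0;0 -0.4 0 0 0 0 0;0 -0.4 0 0 0 0 0;0 -0.4 0 0 0 0 0;0 -0.4 0 0 0 0 0;0 -0.4 0 0 0 0 0;0 -0.4 0 0 0 0 0;0 -0.4 0 0 0 0 0;0 -0.4 0 0 0 0 0;0 -0.4 0 0 0 0 0;0 -0.4 0 0 0 0 0;0 -0.3 0 0 0 0 0;0 0 0 0 0 0 0"

```text
t: 12.88
ee_pos: [542.6, 142.4, 51.5]
orientation: [-2.511, -1.888, 0.001]
ft_force: [-0.2, 0.1, 0.1]
width: 0.5
```

Run:
```python
from h import *
go(PIV-34*HY+16*X+4*B,52)
im=snap('top','t7'); px=cv2.convertScaleAbs(im['pixels'][150:290,200:360,::-1],alpha=1.5)
cv2.imwrite('pics/c7.png',cv2.resize(px,None,fx=4,fy=4,interpolation=cv2.INTER_CUBIC))
```

```text
t 12.875 pos [542.6 142.4  51.5] F [-0.2  0.1  0.1] shift cm (turned tool) [-0.33  0.03 -0.05] q6 0.52
```

View pics/c7.png

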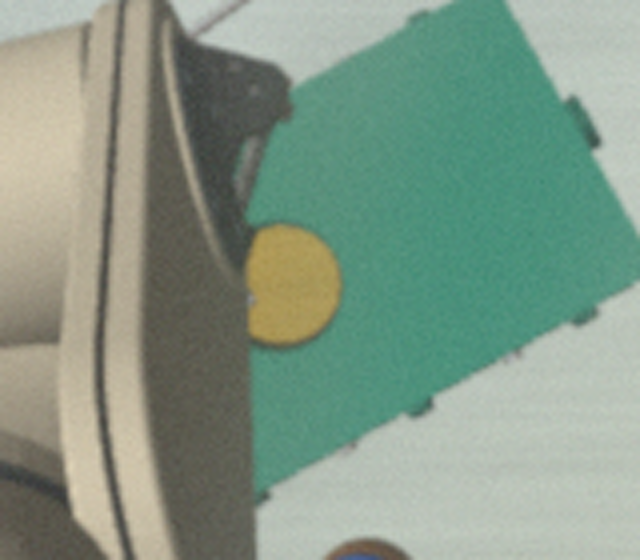

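The arm hides the peg, but the cap is still flat in place and the bar's tip has just reached its edge at (250,298). Next I'll nudge along housing −x to the stop.

play_rows --plan "0 -0.1 -0.1 0 0 0 0;0 -0.1 -0.1 0 0 0 0;0 -0.1 -0.1 0 0 0 0;0 0 0 0 0 0 0"

```text
t: 13.42
ee_pos: [539.3, 140.7, 51.8]
orientation: [2.51, 1.888, 0.0]
ft_force: [1.2, 0.2, 0.7]
width: 0.5
```

play_rows --plan "0 -0.1 -0.1 0 0 0 0;0 -0.05 -0.05 0 0 0 0;0 0 0 0 0 0 0"

```text
t: 13.8
ee_pos: [538.1, 140.0, 51.9]
orientation: [2.51, 1.888, 0.002]
ft_force: [4.3, 2.3, -1.1]
width: 0.2
```

play_rows --plan "0 -0.1 -0.1 0 0 0 0;0 0 0 0 0 0 0"

```text
t: 14.05
ee_pos: [537.9, 139.8, 52.0]
orientation: [2.51, 1.888, 0.006]
ft_force: [6.6, 4.2, -3.6]
width: 0.5
```

The TCP stopped and the force rose to 8 N, so the keeper is on its stop. I'll back off, lift and look.

play_rows --plan "0 0.3 0.3 0 0 0 0;0 0.7 0.7 0 0 0 0;0 0.7 0.7 0 0 0 0;0 0 0 -3 0 0 0;0 0 0 -4 0 0 0;0 0 0 -4 0 0 0;0 -4 4 -2 0 0 0;0 -4 4 0 0 0 0;0 -4 4 0 0 0 0;0 -4 4 0 0 0 0;0 -4 4 0 0 0 0;0 0 0 0 0 0 0;0 0 0 0 0 0 0"

```text
t: 15.68
ee_pos: [693.3, -96.7, 181.1]
orientation: [-2.51, -1.887, 0.001]
ft_force: [0.7, 0.8, -0.1]
width: 0.5
```

Run:
```python
from h import *
im=snap('top','t8'); px=cv2.convertScaleAbs(im['pixels'][135:310,190:380,::-1],alpha=1.5)
cv2.imwrite('pics/c8.png',cv2.resize(px,None,fx=3.4,fy=3.4,interpolation=cv2.INTER_CUBIC))
H,S,V=cv2.split(cv2.cvtColor(im['pixels'],cv2.COLOR_RGB2HSV))
m=(((H<8)|(H>172))&(S>120));m[:195]=0;m[255:]=0;m[:,:225]=0;m[:,295:]=0
vs,us=np.nonzero(m); p=onz(im,us.mean(),vs.mean(),67)[:2]; r=p-PIV
print('peg',p,len(us),'r',np.hypot(*r),'angle',np.arctan2(r@HX,-(r@HY)))
o=get_obs();print(o['ee_pos'],o['ft_force'],o['t'])
```

```text
peg [533.97399858 124.33911849] 26 r 34.67410352308337 angle -0.0014363230588499852
[693.20869767 -95.98258764 181.25066514] [-0.06714807  0.06578235 -0.55585464] 15.725
```

View pics/c8.png

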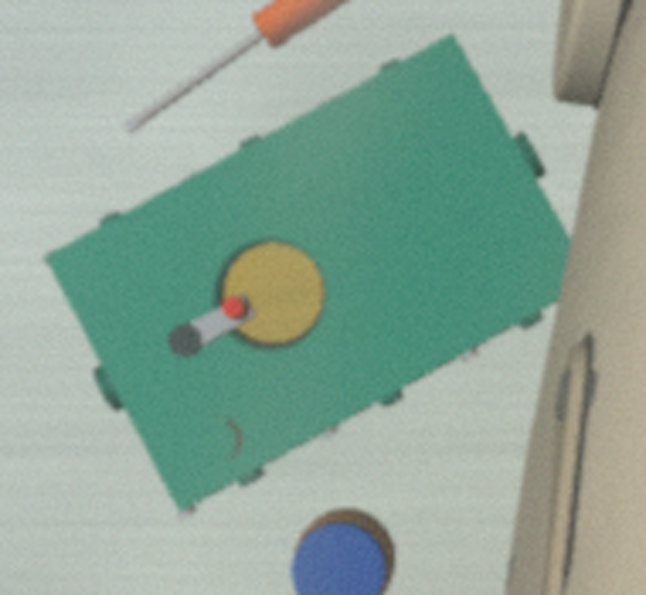

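The keeper is shut: its bar runs from (185,340) to the peg at (234,307), across the edge of the cap, and the measured angle is 0.00. The cap is flat in the port, and the plug, jar and screwdriver look unmoved.

```bash
python3 -c "
from workcell import *
print(close_job())"
```

```text
the job is handed in; nothing more can be done
None
```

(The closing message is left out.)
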